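# Seat a trimming chuck on a pottery wheel head

## Task

Pick up the trimming chuck by its tube, centre it on the pottery wheel's head and feel it down over the two bat pins, turning it under light pressure until both pins drop into their holes and its disc lies flat on the head with no edge overhanging. Go gently: neither press nor drop it on the wheel with more than about three kilos of force, and leave the mug, the tape and the bowl where they are. Let go when it sits home.

Things in the scene. Friction and masses are not known exactly. Their poses are not given: they have to be found in the camera images.
- wheel: Tabletop pottery wheel, fixed to the bench: grey steel casing, 120 mm high, with a round aluminium head, 180 mm across, turning on a short shaft above it. Origin on the bench under the head's axis, z up. The casing reaches 110 mm to -x, 180 mm to +x and 125 mm to either side of the axis. The idle motor and belt hold the head still against anything under 2.5 N m.
- head_centre (a point): Centre of the head's flat top, 165 mm above the bench; axes as wheel. On a line through it stand two steel bat pins, 10 mm thick, 8 mm tall, tops chamfered 2 mm, each 62 mm from the centre. The angle at which the head was left is not measured: the line of the pins lies within 0.6 rad, either way, of the wheel's own y axis and must be seen or felt for.
- chuck: Trimming chuck, loose, 0.33 to 0.55 kg: a grey plastic disc 176 mm across and 12 mm thick with an upright white plastic tube on its centre, 64 mm outside, wall 5 mm, from 12 to 92 mm above the underside; a low dark fillet, 78 mm across, goes round the tube's foot to 21 mm. Origin at the centre of the disc's underside, z up. Riding on the pin tops it stands 8 mm above the head; seated it lies on the head.
- round_hole (a point): Centre of the chuck's round pin hole, at the underside, 62 mm from the chuck's centre along its own +y; 13 mm across, right through the disc. Axes as chuck. Either hole takes either pin.
- slot_hole (a point): Centre of the chuck's slotted pin hole, at the underside, 62 mm from the chuck's centre along its own -y; 13 mm wide and 19 mm long, the length in the radial direction, right through. Axes as chuck.
- mug: Stoneware mug of markers, 82 mm across, 105 mm tall (150 mm with markers), handle at its +y. Origin under its centre. Not to be disturbed.
- tape: Roll of tape lying flat, 104 mm across, 25 mm tall. Origin under its centre. Not to be disturbed.
- bowl: Terracotta bowl, 124 mm across, 55 mm tall. Origin under its centre. Not to be disturbed.
Mind the look-alikes: they are no part of the job. What is meant by the chuck is not orange, and is the larger of those in its own colour.

How it is judged (in metres and radians):
On the way, in this order (a step that is already met when the one before it is completed fails the run):
1. the chuck is lifted clear of the bench (height (world z) of chuck above 0.05 m), for 0.1 s.
2. the chuck is down over both pins, flat on the head (z of chuck in the frame of head_centre below 0.0025 m and horizontal distance between chuck and head_centre below 0.0035 m and angle between chuck's own z axis and vertical below 0.025 rad), for 0.2 s.
At the end, for the whole second after the job is handed in: The chuck stands released and still on the wheel head, over both pins: its underside within 2.5 mm of the head's top, its centre within 3.5 mm of the head's axis, its tube within 0.025 rad of upright (all of step 2 and z of chuck in the frame of head_centre above -0.003 m and linear speed of chuck below 0.02 m/s and contact force between chuck and wheel above 1 N); the robot touches nothing.
It fails at once if the chuck or the robot presses on the wheel with more than 30 N (contact force between any of chuck, the arm, the fingers and wheel above 30 N).
It fails at once if the mug, tape or bowl is moved more than 15 mm (distance of any of mug, tape, bowl from where it was at the start of the episode above 0.015 m).
It also fails if it takes over 72 s, if anything falls off the work surface, if the arm or the gripper's body presses on something with over 40 N, if the wrist force passes 120 N, or if a joint passes its speed limit or range.

## Robot

A 7-joint arm with a two-finger parallel gripper is mounted at the origin on the work surface. World frame = base frame: x ahead of the robot, y to its left, z up, the work surface at z = 0. Lengths are in m, angles in degrees, forces in N, time in s.
With the tool pointing down it reaches from about 0.4 to 0.85 m from the base axis. Payload 4.4 kg.
Tool frame: the origin (TCP) lies between the finger pads; the fingertips stand 19 mm ahead of it and the grasp point (between the pads) is the TCP (env.tips_ahead is the distance from the TCP to the fingertips, in m); z points along the fingers, x is the direction in which the jaws open and shut, and the axes are right-handed (so a half turn about z gives the same grasp; the last joint's range is limited). The gripper opens to 94 mm and grips with 3 to 60 N. Pads are 16 mm wide; open, the fingers measure 119 mm over their backs; the gripper's body (75 mm by 177 mm) begins 78 mm behind the grasp point.
Start: joints at [66.073, 36.005, 2.206, 86.941, -1.547, 57.084, -1.146], TCP at [0.224, -0.61, 0.224] pointing down, gripper open.
Joint ranges: [-175.42, 175.42], [-21.48, 121.26], [-71.46, 75.88], [10.55, 141.38], [-63.04, 243.04], [13.31, 113.54], [-168.57, 168.57]. Speed limits (degrees/s): [147.25, 147.25, 180, 180, 180, 180, 180].

## Interface

Orientations are given as a 3x3 rotation matrix whose columns are the frame's x, y, z axes.
In Python, from rig import env gives the robot as it stands. The module is installed in compiled form; this text tells all that it offers. Calls block until the motion is done:
- env.movep(position, orientation): joint-space move of the TCP to a pose.
- env.servo_line(position, rotation=None, max_speed=0.15): straight line of the TCP; rotation=None keeps the orientation; max_speed is the mean speed in m/s.
- env.goto_joints(angles): joint-space move.
- env.set_gripper(opening): finger opening in m; the grip force is fixed at half the most; returns when the fingers have stopped.
- env.wait(seconds).
- env.inverse_kinematics(position, orientation): joint angles nearest the present ones, or None.
- env.sense(): the state.
- env.capture(name): name is "scene" or "top" or "wrist"; returns (picture, depth): 400x640x3 uint8, red, green, blue; 400x640 float32, m along the optical axis (not along the pixel's ray), 0 where there is no reading.
- env.camera_params(name): a dict with "K" (3x3 intrinsics, pixels), "rvec" (rotation vector, rad) and "tvec" (3), from world to camera coordinates, as OpenCV has them. Camera axes: x right, y down, z forward; pixel columns grow to the right and rows downward; lengths in m; the calibration is good to about 2 mm. A picture is of the moment at which its call begins: read the wrist's pose just before it. camera_params takes no time and is no camera call; for the wrist camera it gives the pose at the moment of the call.
A pose or a line that the arm cannot do raises env.IKError and nothing moves.
- env.finish_job(): hands the job in, once; it reports no verdict.
Trained networks look in the newest picture that a camera, given by its name, has taken for a name from the list of things; names that differ only in an ending like _2 or _b are one class to them, and where a whole thing is asked for, a point or a joint stands for the part that bears it (a point fixed in the world has none). Each returns a list of dicts, best first, with "confidence" (0 to 1); they miss things now and then, are a little off and sometimes report something else, mostly with a low value. They report only what shows in the picture. A call takes as long as a camera call. They do not tell look-alikes from the thing itself.
- env.trace(target, camera): "mask" (400x640 bool, what is visible of it) and "rect" ([left, top, right, bottom] in pixels, round what is visible of it).
- env.spot_point(target, camera): "location" ([column, row] in pixels: a listed point, or the origin of a listed thing).
The state is a dict: "time_s": time; "joint_positions": joint angles; "qd": joint speeds; "effort": joint torques, N m; "position": TCP position; "tool_rot": TCP orientation; "contact_force": force on the tool from outside, world axes, zero at the start; "wrist_torque": the same for the moment, N m; "opening": finger opening in m.
Only numpy, scipy, OpenCV 4.12 (cv2) and the standard library are available. Lean on these libraries where they do the work, as an engineer would, in place of code of your own. Each camera call takes 0.05 s, during which the arm holds its last target. There are 200 camera calls.

## Working session

There is one attempt and no reset: what is moved stays moved. The work goes in short steps, each a Python script; the robot and the scene stay as the last script left them, time stands still between calls to the robot, and variables do not carry over. Pictures are saved under pics/ and viewed, about 8 in all and at most 12, crops included, and the job is handed in when it is done.

```bash
mkdir -p pics; cat > h.py <<'E'
import numpy as np, cv2
from rig import env
def cam(n):
    p=env.camera_params(n); R=cv2.Rodrigues(np.array(p["rvec"],float))[0]
    return np.array(p["K"]),R,np.array(p["tvec"],float).ravel()
def cloud(n,d,par=None):
    K,R,t=par or cam(n)
    v,u=np.mgrid[0:400,0:640]
    c=np.stack([(u-K[0,2])/K[0,0]*d,(v-K[1,2])/K[1,1]*d,d],-1)
    w=(c-t)@R; w[d==0]=np.nan
    return w
def save(im,f): cv2.imwrite("pics/"+f,cv2.cvtColor(im,cv2.COLOR_RGB2BGR))
E
python3 - <<'E'
from h import *
for n in("top","scene"):
    im,d=env.capture(n); save(im,n+"0.png"); w=cloud(n,d); np.save(n+"0.npy",w)
    for t in("chuck","wheel","mug","tape","bowl"):
        for r in env.trace(t,n)[:4]:
            m=r["mask"]; p=w[m]; print(n,t,round(r["confidence"],2),np.round(r["rect"]),np.round(np.nanmin(p,0),3),np.round(np.nanmax(p,0),3))
    for t in("chuck","round_hole","slot_hole","head_centre"):
        print(n,t,[(round(r["confidence"],2),np.round(r["location"],1)) for r in env.spot_point(t,n)[:4]])
print(env.sense()["time_s"])
E
```

```text
top chuck 0.82 [318. 270. 384. 342.] [ 0.183 -0.294 -0.002] [ 0.358 -0.12   0.097]
top chuck 0.8 [346. 182. 408. 247.] [ 0.431 -0.378 -0.002] [ 0.607 -0.206  0.099]
top wheel 0.82 [133. 146. 254. 268.] [0.37  0.057 0.   ] [0.726 0.398 0.175]
top mug 0.84 [350. 105. 388. 147.] [ 0.722 -0.328 -0.002] [ 0.855 -0.216  0.162]
top mug 0.32 [347. 181. 411. 245.] [ 0.431 -0.382 -0.004] [ 0.608 -0.205  0.099]
top bowl 0.84 [283. 102. 322. 138.] [ 0.735 -0.127 -0.   ] [ 0.855 -0.002  0.06 ]
top chuck [(0.96, array([304.5, 220.3])), (0.79, array([349.4, 306.6])), (0.64, array([376.4, 215.2]))]
top round_hole [(0.9, array([358. , 219.3])), (0.9, array([311.4, 208.3])), (0.78, array([356.1, 281.1])), (0.43, array([180.1, 213.4]))]
top slot_hole [(0.94, array([297. , 238.1])), (0.89, array([393.3, 206.5])), (0.74, array([345.6, 328.4]))]
top head_centre [(0.88, array([179.7, 213.9]))]
scene chuck 0.87 [327. 133. 390. 183.] [ 0.136 -0.301 -0.004] [ 0.363 -0.116  0.093]
scene chuck 0.79 [311. 202. 365. 249.] [ 0.426 -0.153 -0.003] [ 0.569 -0.015  0.072]
scene chuck 0.78 [246. 158. 313. 219.] [ 0.435 -0.409 -0.003] [ 0.61  -0.2    0.094]
scene wheel 0.76 [344. 209. 545. 395.] [ 0.298  0.041 -0.004] [0.698 0.359 0.174]
scene mug 0.71 [182. 203. 232. 267.] [ 0.682 -0.425 -0.005] [ 0.806 -0.212  0.158]
scene tape 0.69 [206. 154. 241. 185.] [ 0.525 -0.54  -0.003] [ 0.626 -0.409  0.027]
scene bowl 0.58 [224. 275. 282. 334.] [ 0.715 -0.155 -0.004] [ 0.857 -0.003  0.057]
scene chuck [(0.95, array([357.8, 161.7])), (0.73, array([339.2, 226.4]))]
scene round_hole [(0.97, array([295.1, 199.5])), (0.66, array([326.7, 232.7])), (0.56, array([344.8, 166.8]))]
scene slot_hole [(0.95, array([262. , 183.1])), (0.94, array([373., 150.])), (0.57, array([354.2, 217.5]))]
scene head_centre [(0.62, array([464.4, 253.4]))]
1.0
```

```bash
python3 - <<'E'
import cv2,numpy as np
a=cv2.imread("pics/top0.png")
cv2.imwrite("pics/v1.png",cv2.resize(a[90:350,110:430],(800,650),interpolation=cv2.INTER_CUBIC)[:600])
E
```

```text
(no output)
```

View pics/v1.png

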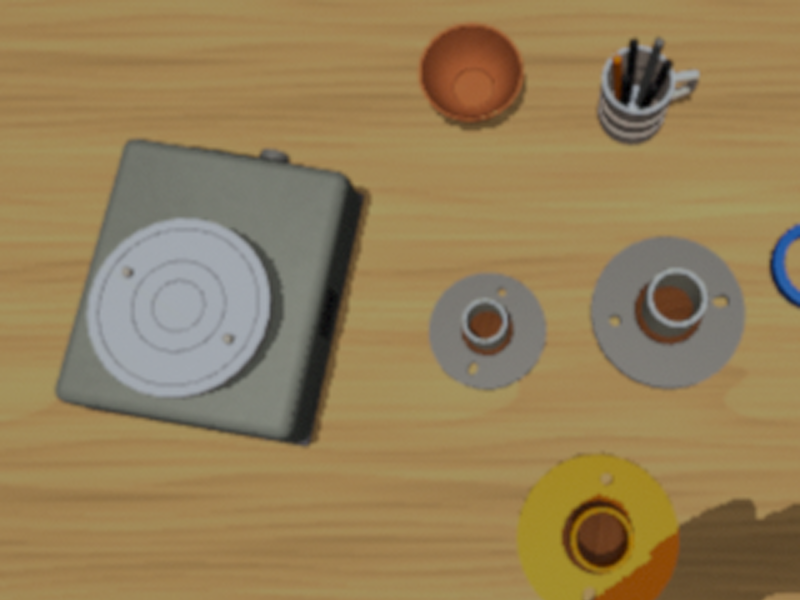

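The chuck-like things in the top image are the orange/yellow chuck at (349,306), a small grey one at (304,220), and a large grey one with a white tube at (376,215). The large grey one fits: it isn't orange and is the larger of the two greys. The pins show at about (161,199) and (202,225). Next I confirm the choice in an enlarged crop and measure.

```bash
cat >> h.py <<'E'
from scipy.optimize import least_squares
def circ(p,r=None):
    p=p[np.isfinite(p).all(1)]; c=np.median(p,0)
    f=lambda q:np.hypot(p[:,0]-q[0],p[:,1]-q[1])-(r or q[2])
    s=least_squares(f,[*c,.05],loss="soft_l1",f_scale=.002); return s.x
def topdown(a):  # jaws (tool x) along world angle a (rad), tool z down
    c,s=np.cos(a),np.sin(a); return np.array([[c,s,0],[s,-c,0],[0,0,-1.]])
def ontoplane(n,uv,z,par=None):
    K,R,t=par or cam(n); C=-R.T@t
    r=np.c_[np.atleast_2d(uv),np.ones(len(np.atleast_2d(uv)))]@np.linalg.inv(K).T@R
    return C+r*((z-C[2])/r[:,2])[:,None]
def edge(w,zlo,zhi,box):
    m=((w[...,2]>zlo)&(w[...,2]<zhi)&(w[...,0]>box[0])&(w[...,0]<box[1])&(w[...,1]>box[2])&(w[...,1]<box[3])).astype(np.uint8)
    cs=max(cv2.findContours(m,cv2.RETR_EXTERNAL,cv2.CHAIN_APPROX_NONE)[0],key=len)[:,0]
    return w[cs[:,1],cs[:,0],:2]
E
python3 - <<'E'
from h import *
w=np.load("top0.npy")
print("head",circ(edge(w,.155,.185,(.3,.8,0,.45))))
print("disc",circ(edge(w,.007,.12,(.42,.62,-.39,-.2))), "tube",circ(edge(w,.08,.12,(.42,.62,-.39,-.2))))
print("pins",ontoplane("top",[(160.8,198.8),(201.6,225.2)],.172),"holes",ontoplane("top",[(358,219.3),(393.3,206.5),(356.4,218.4),(398.4,210)],.012),"headc",ontoplane("top",(179.7,213.9),.165))
s=env.sense(); print(s["position"],s["tool_rot"].tolist() if hasattr(s["tool_rot"],"tolist") else s["tool_rot"])
K,R,t=cam("wrist");C=-R.T@t; T=np.array(s["tool_rot"]);print("cam in tool",T.T@(C-s["position"]),(T.T@R.T).round(3),K)
for p in([.52,-.293,.2],[.5,.22,.35],[.5,.22,.24]):
  for a in range(0,180,30):
    q=env.inverse_kinematics(p,topdown(np.radians(a))); print(p,a,None if q is None else np.round(q))
a=cv2.imread("pics/top0.png");cv2.imwrite("pics/v2.png",cv2.resize(a[170:260,270:420],(800,480),interpolation=cv2.INTER_CUBIC))
E
```

```text
head [0.497651   0.20980608 0.08860522]
disc [ 0.51872576 -0.29170198  0.08683903] tube [ 0.51823685 -0.29124832  0.0308261 ]
pins [[0.52879026 0.26152387 0.172     ]
 [0.46259362 0.15679658 0.172     ]] holes [[ 0.50248289 -0.23690598  0.012     ]
 [ 0.53912623 -0.33915914  0.012     ]
 [ 0.50510094 -0.23240991  0.012     ]
 [ 0.52882993 -0.35332571  0.012     ]] headc [[0.49205422 0.21460357 0.165     ]]
[ 0.22402379 -0.61020074  0.22449408] [[0.3445897756704524, -0.9387533669245913, 5.090315329034475e-05], [-0.9387533674550116, -0.34458977715902417, -2.3861476499561143e-05], [3.9940747653080086e-05, -3.956308573117582e-05, -0.9999999984197494]]
cam in tool [ 0.00067241 -0.06755247 -0.15998688] [[ 1.     0.001  0.   ]
 [-0.001  0.973  0.23 ]
 [-0.    -0.23   0.973]] [[301.51812244   0.         317.62841742]
 [  0.         301.51812244 196.9208252 ]
 [  0.           0.           1.        ]]
[0.52, -0.293, 0.2] 0 [ 37.  34. -16.  97.  11.  51.  16.]
[0.52, -0.293, 0.2] 30 [ 41.  35. -23.  97.  17.  52.  41.]
[0.52, -0.293, 0.2] 60 [ 47.  36. -32.  97.  23.  54.  66.]
[0.52, -0.293, 
[... 171 characters left out ...]
.]
[0.5, 0.22, 0.35] 0 [  3.  25. -45.  92.  19.  70. -46.]
[0.5, 0.22, 0.35] 30 [  7.  27. -52.  92.  22.  72. -19.]
[0.5, 0.22, 0.35] 60 [ 10.  29. -59.  92.  26.  73.   7.]
[0.5, 0.22, 0.35] 90 [ 13.  32. -65.  92.  29.  75.  34.]
[0.5, 0.22, 0.35] 120 [ 11.  30. -61.  92.  27.  74.  66.]
[0.5, 0.22, 0.35] 150 [ 11.  30. -61.  92.  27.  74.  96.]
[0.5, 0.22, 0.24] 0 [ -0.  31. -41. 102.  24.  56. -50.]
[0.5, 0.22, 0.24] 30 [  4.  33. -48. 102.  28.  58. -24.]
[0.5, 0.22, 0.24] 60 [  8.  35. -55. 102.  33.  61.   1.]
[0.5, 0.22, 0.24] 90 [ 11.  39. -62. 102.  38.  64.  26.]
[0.5, 0.22, 0.24] 120 [ 10.  38. -61. 102.  37.  63.  57.]
[0.5, 0.22, 0.24] 150 [ 10.  38. -61. 102.  37.  63.  87.]
```

View pics/v2.png

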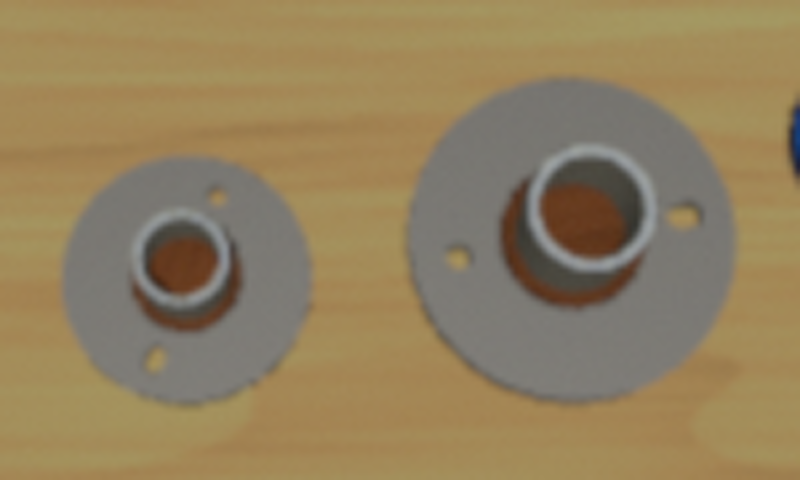

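Confirmed: the large grey chuck with the white tube is on the right of the crop, with its round hole at full-image (356,218) and its slot at (398,210). Next I look at the head from above with the wrist camera, then at the chuck.

```bash
python3 - <<'E'
from h import *
a=np.radians(58);T=topdown(a)
env.movep(np.array([.4975,.2098,.30])+T[:,1]*.03,T)
env.wait(.2)
par=cam("wrist"); im,d=env.capture("wrist"); save(im,"wheel1.png"); w=cloud("wrist",d,par); np.save("wheel1.npy",w)
print(env.spot_point("head_centre","wrist"))
np.savez("wheelpar.npz",K=par[0],R=par[1],t=par[2])
print("head",circ(edge(w,.155,.185,(.3,.8,0,.45))), np.nanmedian(w[150:200,250:390,2]))
T=topdown(np.radians(45))
env.movep(np.array([.5185,-.2915,.24])+T[:,1]*.03,T)
env.wait(.2)
par=cam("wrist"); im2,d=env.capture("wrist"); save(im2,"chuck1.png"); w=cloud("wrist",d,par); np.save("chuck1.npy",w)
np.savez("chuckpar.npz",K=par[0],R=par[1],t=par[2])
print("disc",circ(edge(w,.006,.12,(.42,.62,-.39,-.2))), "tube",circ(edge(w,.08,.12,(.42,.62,-.39,-.2))))
for t in("chuck","round_hole","slot_hole"): print(t,[(r["confidence"],r["location"],ontoplane("wrist",[r["location"]],.0)) for r in env.spot_point(t,"wrist")[:2]])
print(env.sense()["time_s"])
save(np.vstack([im[20:320],im2[60:360]]),"v3.png")
E
```

```text
[{'location': [322.8, 161.8], 'confidence': 0.76}]
head [0.49961987 0.21344869 0.08868329] 0.16470318536397238
disc [ 0.52080602 -0.28920721  0.08737727] tube [ 0.52074167 -0.28916402  0.0310917 ]
chuck [(0.85, [319.8, 150.4], array([[ 0.51904175, -0.28598328,  0.        ]])), (0.7, [429.3, 18.2], array([[ 0.50023423, -0.08278993,  0.        ]]))]
round_hole [(0.94, [443.9, 57.4], array([[ 0.54621698, -0.09829423,  0.        ]])), (0.67, [344.7, 111.3], array([[ 0.5062568 , -0.22871815,  0.        ]]))]
slot_hole [(0.85, [294.3, 189.9], array([[ 0.53209159, -0.34821157,  0.        ]]))]
6.5667
```

View pics/v3.png

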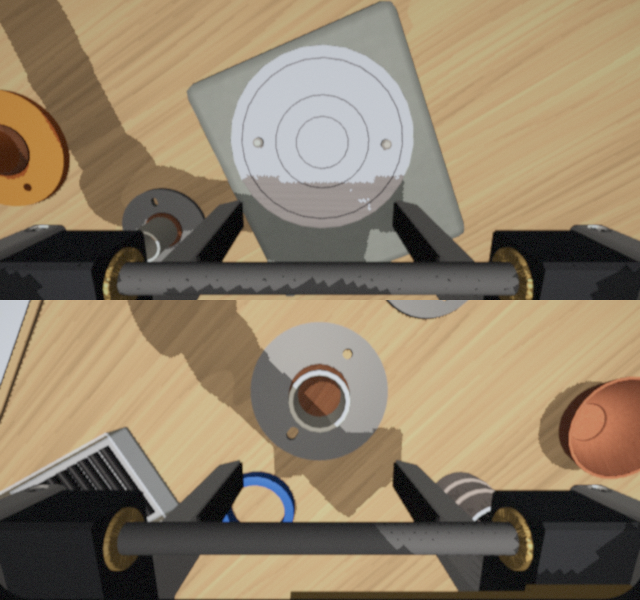

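Upper half: wheel head centred at about (322,142), with pins at (258,142) and (387,144) in this picture. Lower half: chuck with its round hole at (347,353) and slot at (292,433). I enlarge the pins and holes to get sub-pixel positions.

```bash
python3 - <<'E'
import cv2,numpy as np
a=cv2.imread("pics/wheel1.png");b=cv2.imread("pics/chuck1.png")
def c(im,u,v): return cv2.resize(im[v-12:v+13,u-16:u+17],(396,300),interpolation=cv2.INTER_NEAREST)
cv2.imwrite("pics/v4.png",np.vstack([np.hstack([c(a,258,162),c(a,387,164)]),np.hstack([c(b,347,113),c(b,292,193)])]))
E
```

```text
(no output)
```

View pics/v4.png

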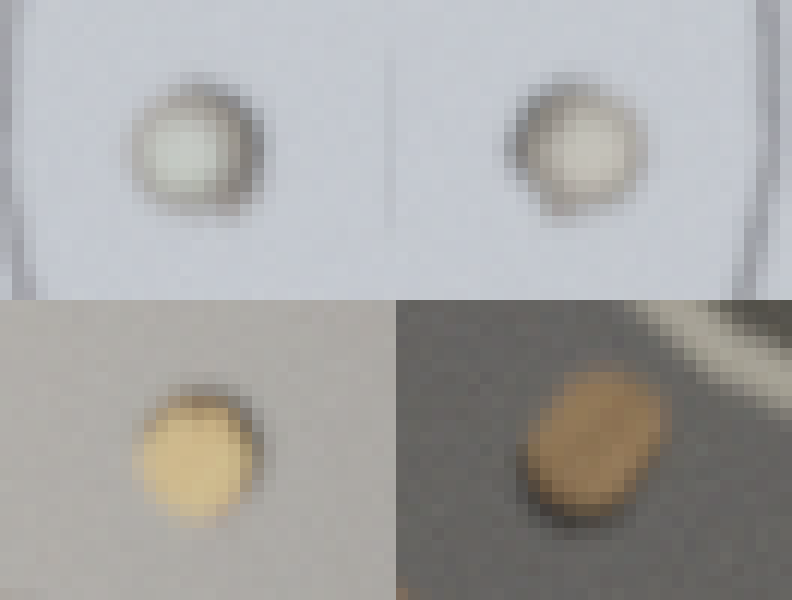

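```bash
python3 - <<'E'
from h import *
L=lambda f:(lambda z:(z["K"],z["R"],z["t"]))(np.load(f))
p=ontoplane("",[(256.7,162.2),(386.2,164.2)],.173,L("wheelpar.npz"))
h=ontoplane("",[(347,113.25),(292,192.5)],.012,L("chuckpar.npz"))
for n,q in(("pins",p),("holes r,s",h)):
    d=q[0]-q[1];print(n,q.round(4).tolist(),"mid",q.mean(0).round(4),"len",np.hypot(*d[:2]),"ang",np.degrees(np.arctan2(d[1],d[0])))
for w,b,z in(("wheel1",(.3,.8,0,.45),(.155,.185)),("chuck1",(.42,.62,-.39,-.2),(.08,.12))):
    pass
c=circ(edge(np.load("chuck1.npy"),.006,.12,(.42,.62,-.39,-.2)))[:2]
for a in range(30,80,10):
    for pos,al in(([.5205,-.289,.062],a),([.4985,.2125,.23],a-43)):
        print(a,np.round(env.inverse_kinematics(pos,topdown(np.radians(al)))))
E
```

```text
pins [[0.4663, 0.1612, 0.173], [0.5333, 0.2649, 0.173]] mid [0.4998 0.213  0.173 ] len 0.12338579773361145 ang -122.8795292888104
holes r,s [[0.5099, -0.2288, 0.012], [0.5318, -0.3496, 0.012]] mid [ 0.5209 -0.2892  0.012 ] len 0.12285246393567169 ang 100.2683854254862
30 [ 47.  48. -34. 103.  38.  42.  22.]
30 [ -4.  30. -33. 103.  20.  53. -59.]
40 [ 48.  48. -36. 103.  40.  43.  30.]
40 [ -2.  30. -36. 103.  21.  53. -50.]
50 [ 49.  49. -38. 103.  42.  44.  39.]
50 [ -1.  31. -38. 103.  23.  54. -42.]
60 [ 50.  50. -40. 103.  44.  45.  47.]
60 [  1.  31. -41. 103.  25.  55. -34.]
70 [ 52.  50. -42. 103.  46.  46.  55.]
70 [  3.  32. -44. 103.  27.  56. -26.]
```

```bash
python3 - <<'E'
from h import *
T=topdown(np.radians(50)); c=np.array([.5208,-.2892,0])
env.movep(c+[0,0,.15],T)
env.servo_line(c+[0,0,.062],max_speed=.1)
print(env.sense()["contact_force"])
env.set_gripper(.05); env.wait(.3)
s=env.sense();print(s["opening"],s["position"],s["contact_force"])
env.servo_line(c+[0,0,.075],max_speed=.05)
env.servo_line(c+[0,0,.29],max_speed=.15); env.wait(.3)
s=env.sense();print(s["opening"],s["position"],s["contact_force"],s["wrist_torque"],s["time_s"])
par=cam("wrist"); im,d=env.capture("wrist"); save(im,"held1.png"); w=cloud("wrist",d,par); np.save("held1.npy",w)
np.savez("heldpar.npz",K=par[0],R=par[1],t=par[2])
for t in("round_hole","slot_hole"): print(t,[(r["confidence"],r["location"],ontoplane("wrist",[r["location"]],.24)) for r in env.spot_point(t,"wrist")[:2]])
E
```

```text
[ 0.05708467 -0.24926331  0.19948816]
0.06275153831480851 [ 0.52072633 -0.28944245  0.06215895] [-1.14693973 -0.99618016  3.27735633]
0.0625325318442633 [ 0.52071874 -0.28914121  0.28965536] [-0.11843265  0.07477138 -3.78816697] [-0.04849207 -0.14371923  0.01201262] 11.25
round_hole [(0.95, [370.7, 150.5], array([[ 0.50766612, -0.22942861,  0.24      ]])), (0.81, [268.1, 34.1], array([[ 0.40787116, -0.23459231,  0.24      ]]))]
slot_hole [(0.82, [409.4, 28.6], array([[ 0.4628585 , -0.16402739,  0.24      ]]))]
```

View pics/held1.png

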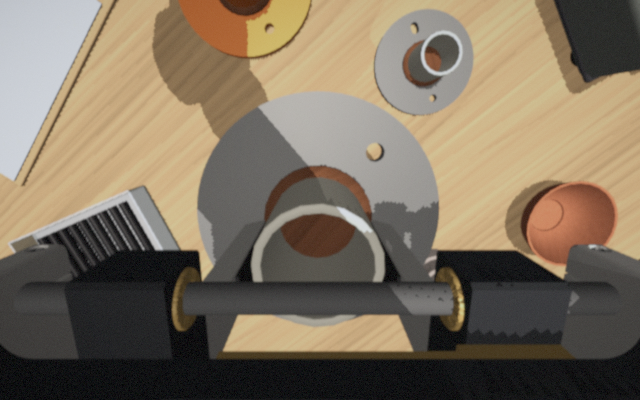

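The chuck is held upright by its tube, with the round hole at (374,151). I check tilt and centre in hand from depth.

```bash
python3 - <<'E'
from h import *
w=np.load("held1.npy"); z=np.load("heldpar.npz"); par=(z["K"],z["R"],z["t"])
c=np.array([.5207,-.2891])
r=np.hypot(w[...,0]-c[0],w[...,1]-c[1])
m=(r>.045)&(r<.085)&(abs(w[...,2]-.24)<.02); p=w[m]
A=np.c_[p[:,:2]-c,np.ones(len(p))]; s,*_=np.linalg.lstsq(A,p[:,2],rcond=None)
k=abs(A@s-p[:,2])<.002; s,*_=np.linalg.lstsq(A[k],p[k,2],rcond=None)
print(len(p),"slope",s, "underside",s[2]-.012)
m=((r<.1)&(abs(w[...,2]-.24)<.02)).astype(np.uint8)
cs=max(cv2.findContours(m,cv2.RETR_EXTERNAL,cv2.CHAIN_APPROX_NONE)[0],key=len)[:,0]
q=w[cs[:,1],cs[:,0]]; q=q[(np.hypot(*(q[:,:2]-c).T)>.08)]
print("disc centre",circ(q[:,:2],.088),len(q))
h=ontoplane("",[(374.5,151)],s[2],par)[0];d=h[:2]-c;print("hole",h,np.hypot(*d),np.degrees(np.arctan2(d[1],d[0])))
E
```

```text
19078 slope [-0.0004057   0.00068563  0.23917278] underside 0.22717277626527946
disc centre [ 0.52147391 -0.28889775  0.05      ] 469
hole [ 0.5096623  -0.22752829  0.23917278] 0.06255322468458221 100.16322464982294
```

```bash
cat >> h.py <<'E'
OFF=.0625; HC=np.array([.4998,.213])
def F(): return np.array(env.sense()["contact_force"])
def down(zmin,f0,lim=5,step=.0006):
    """lower in small steps until the load on the tool changes by lim"""
    s=env.sense(); p=np.array(s["position"]);T=np.array(s["tool_rot"])
    z=p[2]
    while z>zmin:
        z-=step; env.servo_line([p[0],p[1],z],T,max_speed=.012)
        f=F()-f0
        if f[2]>lim: break
    env.wait(.1); f=F()-f0
    return z,np.array(env.sense()["position"]),f
E
python3 - <<'E'
from h import *
T=topdown(np.radians(6.9))
env.movep([*HC,.275],T)
env.servo_line([*HC,OFF+.180],T,max_speed=.06); env.wait(.4)
s=env.sense(); f0=F(); np.save("f0.npy",f0); print("hover",s["position"],f0,s["time_s"])
z,p,f=down(OFF+.1655,f0)
print("stop cmd",z-OFF,"actual",p-[0,0,OFF],"f",f,env.sense()["wrist_torque"],env.sense()["time_s"])
E
```

```text
hover [0.49985234 0.21304153 0.2426687 ] [-0.50742194 -0.6052392  -3.42488445] 14.3167
stop cmd 0.16516870213533502 actual [0.49986983 0.2130395  0.16518548] f [ 0.94457563  0.23084332 -0.77566679] [-0.05239514 -0.05575343 -0.01688047] 20.6667
```

It went past the pin-top height (0.173) without load, so the pins look to be in their holes. I lower it to first contact with the head.

```bash
python3 - <<'E'
from h import *
f0=np.load("f0.npy")
z,p,f=down(OFF+.1615,f0,lim=3,step=.0004)
print("stop cmd",z-OFF,"actual",p-[0,0,OFF],"f",f,env.sense()["time_s"])
par=cam("wrist"); im,d=env.capture("wrist"); save(im,"seat1.png"); w=cloud("wrist",d,par)
c=p[:2]; r=np.hypot(w[...,0]-c[0],w[...,1]-c[1])
q=w[(r>.045)&(r<.085)&(abs(w[...,2]-.177)<.015)]; A=np.c_[q[:,:2]-c,np.ones(len(q))]
s,*_=np.linalg.lstsq(A,q[:,2],rcond=None); print("slope",s,"underside",s[2]-.012)
E
```

```text
stop cmd 0.16398548319519485 actual [0.49992523 0.21305952 0.16461858] f [-1.16600871 -0.61651474  9.23348442] 21.5167
slope [-0.0009963  -0.00154004  0.17664116] underside 0.16464116261337705
```

View pics/seat1.png

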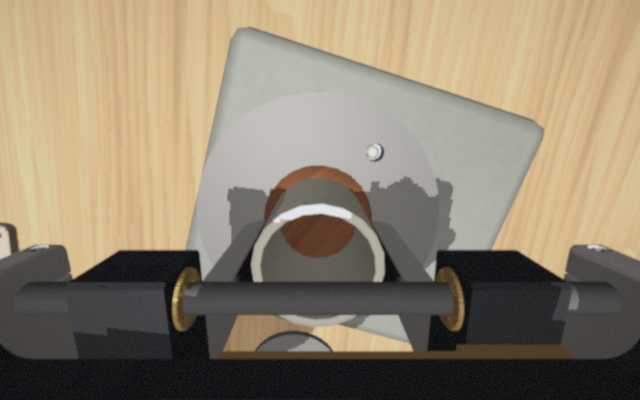

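The pin shows inside the round hole at (374,152). The underside reads 0.1646 m, level within 0.002, so it is seated. I unload, release and check.

```bash
python3 - <<'E'
from h import *
p=np.array(env.sense()["position"])
env.servo_line(p,max_speed=.01); env.wait(.2); print(F()-np.load("f0.npy"))
env.set_gripper(.092); env.wait(.3); print(env.sense()["opening"])
env.servo_line(p+[0,0,.13],max_speed=.08)
T=np.array(env.sense()["tool_rot"])
env.servo_line(p+[0,0,.13]+T[:,1]*.04); env.wait(.3)
par=cam("wrist"); im,d=env.capture("wrist"); save(im,"end.png"); w=cloud("wrist",d,par)
c=HC; r=np.hypot(w[...,0]-c[0],w[...,1]-c[1])
q=w[(r>.045)&(r<.085)&(abs(w[...,2]-.177)<.015)]; A=np.c_[q[:,:2]-c,np.ones(len(q))]
s,*_=np.linalg.lstsq(A,q[:,2],rcond=None); print("slope",s,"underside",s[2]-.012)
print("disc",circ(edge(w,.168,.29,(.38,.62,.09,.34))),"tube",circ(edge(w,.245,.275,(.38,.62,.09,.34))),env.sense()["time_s"],F())
E
```

```text
[0.38136773 1.10429722 5.45191021]
0.09197795994702862
slope [0.00030866 0.00079357 0.17648953] underside 0.16448952979403628
disc [0.50115904 0.21401067 0.087434  ] tube [0.50121069 0.21405454 0.03117528] 25.5 [ 0.03646899 -0.5162952  -0.08073585]
```

View pics/end.png

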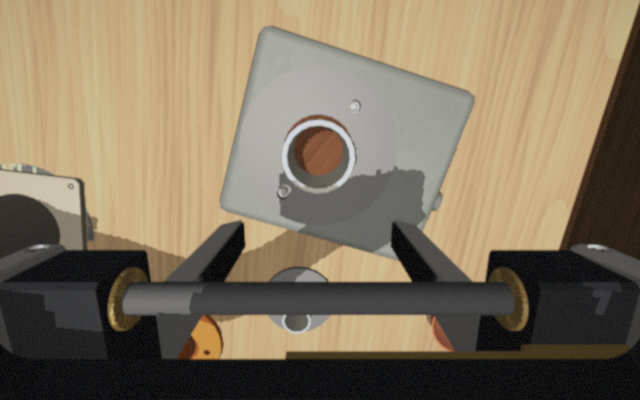

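Both pins show in their holes, the round one at (355,105) and the slot at (284,191). The disc is flat and the gripper is clear, so I hand in.

```bash
python3 -c "
from rig import env
env.finish_job()"
```

```text
the job is handed in; nothing more can be done
```

The large grey chuck is on the wheel head, over both pins and released. I handed the job in at about 25.5 s of the 72 s allowed.

I gripped it by the tube and turned it about 43° to match the pin line seen by the wrist camera. Both pins dropped in on the first descent, so I never had to turn it under pressure to find them. I read the load between small steps on the way down, and the highest reading was about 9 N at the final contact (limit 30 N).

**Last checks:**
- **Pins:** both are visible in their holes.
- **Height and level:** the underside reads 0.1645 m against the head's 0.165 m, with tilt under 0.001 rad.
- **Centring:** the centre is about 1.7 mm from my earlier pin-based estimate of the axis. That is within the 3.5 mm limit, and the camera calibration is only good to about 2 mm.
- **Force after letting go:** the reading on the tool returned to about zero.

No check failed. I did not re-measure the mug, tape or bowl, but the arm kept clear of them.

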